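# Run out the filing plank to the gauge and hold it

## Robot

A 6-joint arm with a two-finger parallel gripper is mounted at the origin on the work surface. World frame = base frame: x ahead of the robot, y to its left, z up, the work surface at z = 0. Lengths are in m, angles in rad, forces in N, time in s.
With the tool pointing down it reaches from about 0.3 to 0.875 m from the base axis. Payload 6.4 kg.
Tool frame: the origin (TCP) lies at the very end of the fingers, on their centre line; the grasp point (between the pads) lies 19 mm behind it (ctrl.tcp_to_grasp is the distance from the TCP to the grasp point, in m); z points along the fingers, y is the direction in which the jaws open and shut (so a half turn about z gives the same grasp; the last joint's range is limited). The gripper opens to 85 mm and grips with 20 to 120 N. Pads are 22 mm wide; open, the fingers measure 114 mm over their backs; the gripper's body (76 mm by 85 mm) begins 54 mm behind the grasp point. The pads swing forward as they close: fully open they stand 13 mm farther back than shut.
Start: joints at [0.961, 0.181, 1.607, -0, 1.354, -0.206], TCP at [0.226, 0.529, 0.198] pointing down, gripper open.
Joint ranges: [-2.99, 2.99], [-0.89, 2.07], [0.3, 2.58], [-1.14, 4.28], [0, 2.63], [-3.12, 3.12]. Speed limits (rad/s): [2.57, 2.57, 3.01, 3.14, 3.14, 3.14].

## Interface

Orientations are given as a unit quaternion [w, x, y, z].
In Python, from bench import ctrl gives the robot as it stands. The module is installed in compiled form; this text tells all that it offers.
- The arm moves only by the tool drive_tool, never from a script. Its argument "deltas" is a list of rows, each an object with "slide": the shift along the tool's x, y, z as a fraction of full scale, a list of three; "delta_rot": the turn, a rotation vector about the tool's x, y, z as a fraction of full scale, a list of three; "hand": the opening, from 0 (shut) to 1 (fully open). In form: [{"slide": [tx, ty, tz], "delta_rot": [wx, wy, wz], "hand": hand}, ...]. A call has exactly 5 rows; each row shifts and turns the commanded pose from where the row before left it, along the tool's axes as they then stand; what a row does not reach is not made up. Full scale, the value 1, is 50 mm for a shift and 180 degrees for a turn. A row lasts 1/8 s, in which the tool goes at most 62.5 mm and 10.7 degrees, less where a joint would pass 70% of its speed; a pose out of reach is approached as far as the arm can. A call with a number of a shift or a turn outside -1 to 1 is refused whole. A call with a gripper value outside its range is refused whole. The fingers move at their own pace and stop on an object; the grip force is fixed at half the most. Time passes only in rows, so rows that do not move let the fingers close, or fill a call up. It gives the time, the measured TCP pose, the force and the opening at its end, in the units of the state.
- ctrl.get_obs(): the state, without advancing time (a new reading comes with each control period).
- ctrl.camera(name): name is "side" or "top"; returns a dict with "frame" (400x640x3 uint8, red, green, blue), "mtx" (3x3 intrinsics, pixels), "dist" ([k1, k2, p1, p2, k3] as OpenCV has them; the pictures are not rectified), "R" (3x3) and "t" (3): a world point X has camera coordinates R X + t. Camera axes: x right, y down, z forward; pixel columns grow to the right and rows downward; lengths in m; the calibration is good to about 2 mm. A picture is of the moment at which its call begins. There is no depth.
- ctrl.hand_in(): hands the job in, once; it reports no verdict.
The state is a dict: "time_s": time; "q": joint angles; "dq": joint speeds; "joint_efforts": joint torques, N m; "eef_pos": TCP position; "eef_rot": TCP orientation; "wrist_force": force on the tool from outside, world axes, zero at the start; "torque": the same for the moment, N m; "opening": opening from 0.0 (shut) to 1.0 (fully open).
Only numpy, scipy, OpenCV 4.12 (cv2) and the standard library are available. Lean on these libraries where they do the work, as an engineer would, in place of code of your own. Each camera call takes 0.05 s, during which the arm holds its last target.

## Task

The filing plank on its wooden rest is kept in by a rotary lock handle: first turn that handle a quarter turn clockwise, fully into its free position, then slide the plank outward along the rest until its outer end is level with the pointer of the gauge. The steel jig on that end is heavy and would tip the plank over the edge, so keep the plank flat on the rest the whole way and finish still holding it there, flat, with the gripper: do not let go. Leave the other things on the bench where they are.

Things in the scene. Friction and masses are not known exactly. Their poses are not given: they have to be found in the camera images.
- rest: Fixed plywood block 130 mm (its x) by 300 mm (y) by 60 mm high. Origin: centre of its underside; its +y is outward, the way the plank slides; its outer edge is at y = +150 mm. Two low fences on top (8 mm high, 12 mm wide, at x = -48.5 and +48.5 mm) guide the plank with 2.5 mm play each side. An ear on its +x side carries the rotary lock
- plank: Loose dark board 80 (x) by 280 (y) by 16 mm thick, flat on the rest between the fences, its y along the rest's y. Origin: centre of its underside, 60 mm above the bench. 0.6 to 0.92 kg with the steel jig (46 x 46 mm, top 46 mm above the underside, centred at y = +110 mm). Balances about 57 mm outward of its origin: let go, it tips once some 83 mm overhang the rest's outer edge
- plank_nose (a point): Middle of the top edge of the plank's outer (+y) end face; this end must come level with the gauge's pointer
- plank_grip (a point): Centre of the wooden grip block fixed on the plank near its inner (-y) end: 26 mm wide (plank x), 55 mm long (plank y), 40 mm high, standing on the plank's top; this point is 36 mm above the plank's underside, 96 mm above the bench, and the block's top 116 mm above the bench. Pinch it from above across its 26 mm
- lock (a joint): Rotary lock handle, upright axis, at the rest's outer corner. 0 = locked (low steel blade points to the rest's -x, across the plank's way, 10 to 25 mm ahead of its outer end); 1.57 rad = free (blade points outward, +y). Grows clockwise seen from above. Both ends are firm stops; in between it turns stiffly (0.12 N m) and stays where it is left. Starts at 0 to 0.15 rad
- lock_grip (a point): Centre of the lock's black bar grip, on the turning axis, 111 mm above the bench (x = +85, y = +130 mm of the rest). Bar 66 mm long, 14 mm thick, from 95 to 127 mm above the bench; along the rest's x when locked, along its y when free. Below it the hub, and the blade at 64 to 76 mm above the bench, reaching 75 mm from the axis to one side
- gauge: Fixed pointer gauge standing on the bench beside the plank's way out, on the rest's -x side: steel foot 50 x 44 x 14 mm, post to 94 mm high, and a thin level steel pointer (3 mm wide) along its +x at 72 mm height, aimed square at the plank's path. Origin: centre of the foot's underside; its axes are parallel to the rest's
- gauge_tip (a point): Tip of the gauge's pointer, about 12 mm beside the plank's path, 72 mm above the bench: the mark for the plank's outer end (100 to 150 mm beyond the rest's outer edge)
- turnscrew: Bystander: screwdriver lying on the bench on the lock's side; origin on its underside
- glue: Bystander: small glue bottle, 32 mm diameter, 75 mm high, upright; origin centre of its base
- jar: Bystander: jar 66 mm diameter, 60 mm high, upright; origin centre of its base
- caliper: Bystander: flat steel caliper 160 mm long, lying on the bench; origin under its beam's centre
- brush: Bystander: brush lying on the bench; origin on its underside
- offcut: Bystander: wooden offcut 90 x 30 x 22 mm; origin centre of its underside
- cork: Bystander: upright cork 24 mm diameter, 30 mm high; origin centre of its base
Mind the look-alikes: they are no part of the job. What is shaped like the gauge but pink is not meant.

How it is judged:
On the way, in this order (a step that is already met when the one before it is completed fails the run):
1. the lock handle is turned to its free stop while the plank is still home (value of joint lock above 1.35 rad and y of plank_nose in the frame of rest below 0.14 m), for 0.2 s.
2. the plank, flat on the rest, has its outer end level with the pointer (y of plank_nose in the frame of gauge between -0.006 and 0.006 m and angle between plank's own z axis and vertical below 0.05 rad and z of plank in the frame of rest between 0.054 and 0.066 m), for 0.2 s.
At the end, for the whole second after the job is handed in: Lock above 1.35 rad; plank end within 6 mm of the pointer along the slide; plank flat (0.05 rad, 6 mm) and bearing on the rest (0.5 N), between the fences (8 mm, 0.06 rad), still, clear of the gauge, held by the fingers (over 1 N) (all of step 2 and x of plank in the frame of rest between -0.008 and 0.008 m and angle between the y axis of plank and the y axis of rest, either way round below 0.06 rad and value of joint lock above 1.35 rad and contact force between plank and rest above 0.5 N and contact force between the fingers and plank above 1 N and contact force between plank and gauge below 0.3 N and linear speed of plank below 0.02 m/s); the arm keeps its last pose, push and grip.
It fails at once if the plank is forced out past the lock before the handle is free (value of joint lock below 1.2 rad and y of plank_nose in the frame of rest above 0.14 m).
It fails at once if the plank is tipped, or lifted off the rest (angle between plank's own z axis and vertical above 0.12 rad or z of plank in the frame of rest above 0.075 m).
It fails at once if a bystander is moved more than 30 mm (distance of any of turnscrew, glue, jar, caliper, brush, offcut, cork from where it was at the start of the episode above 0.03 m).
It also fails if it takes over 50 s, if anything falls off the work surface, if the arm or the gripper's body presses on something with over 40 N, if the wrist force passes 120 N, or if a joint passes its speed limit or range.

## Working session

There is one attempt and no reset: what is moved stays moved. The work goes in short steps, Python scripts to look and compute and a tool call to move; the robot and the scene stay as the last step left them, time stands still between calls to the robot, and variables do not carry over. Pictures are saved under pics/ and viewed, and the job is handed in when it is done.

Besides the shell and the picture viewer there is one more tool, called after "Emit:" by a JSON object that holds its "op" and its "data", one argument or row to a line. drive_tool: Moves the arm, as the interface text tells. Its arguments: {"type":"object","properties":{"deltas":{"type":"array","items":{"type":"object","properties":{"slide":{"type":"array","items":{"type":"number"}},"delta_rot":{"type":"array","items":{"type":"number"}},"hand":{"type":"number"}}}}},"required":["deltas"]}

```bash
mkdir -p pics
cat > h.py <<'E'
import numpy as np, cv2
from bench import ctrl
def snap(name,fn):
    c=ctrl.camera(name); np.savez('cam_%s.npz'%name,**{k:np.array(v) for k,v in c.items()})
    cv2.imwrite('pics/'+fn,c['frame'][:,:,::-1]); return c
def load(name): return dict(np.load('cam_%s.npz'%name))
def ray(c,u,v):
    p=cv2.undistortPoints(np.array([[[u,v]]],float),c['mtx'],c['dist'])[0,0]
    d=c['R'].T@np.array([p[0],p[1],1]); o=-c['R'].T@c['t']; return o,d
def atz(c,u,v,z):
    o,d=ray(c,u,v); return o+d*(z-o[2])/d[2]
def proj(c,X):
    X=np.atleast_2d(np.array(X,float)); 
    return cv2.projectPoints(X,cv2.Rodrigues(c['R'])[0],c['t'],c['mtx'],c['dist'])[0][:,0]
def crop(c,x0,y0,x1,y1,s,fn):
    cv2.imwrite('pics/'+fn,cv2.resize(c['frame'][y0:y1,x0:x1,::-1],None,fx=s,fy=s,interpolation=cv2.INTER_CUBIC))
E
python3 - <<'E'
from h import *
for n in('top','side'):
    c=snap(n,n+'0.png'); print(n,-c['R'].T@c['t'],c['R'])
o=ctrl.get_obs(); print({k:np.round(v,3) for k,v in o.items()}, ctrl.tcp_to_grasp)
E
```

```text
top [0.18508557 0.05622459 1.64001531] [[-0.02879713 -0.99957286  0.00498304]
 [-0.97699571  0.02709218 -0.21153108]
 [ 0.21130572 -0.01095989 -0.97735857]]
side [ 0.36579553 -0.64811417  0.79589861] [[ 0.9775676  -0.20932985  0.02329382]
 [-0.12950611 -0.68461265 -0.71731003]
 [ 0.16610165  0.69820236 -0.69636464]]
{'time_s': np.float64(0.1), 'q': array([ 0.961,  0.182,  1.608, -0.   ,  1.354, -0.206]), 'dq': array([-0.001, -0.001, -0.003, -0.   ,  0.   , -0.   ]), 'joint_efforts': array([ 1.0000e-03, -4.4588e+01, -3.5224e+01, -0.0000e+00,  4.0000e-03,
       -0.0000e+00]), 'eef_pos': array([0.226, 0.528, 0.197]), 'eef_rot': array([-0.   ,  0.201,  0.98 , -0.001]), 'wrist_force': array([ 0.418, -1.562, -0.372]), 'torque': array([-0.047,  0.011, -0.02 ]), 'opening': np.float64(1.001)} 0.0187
```

View pics/top0.png

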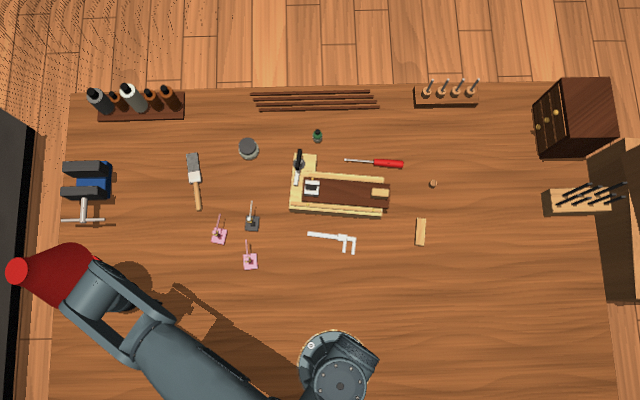

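View pics/side0.png

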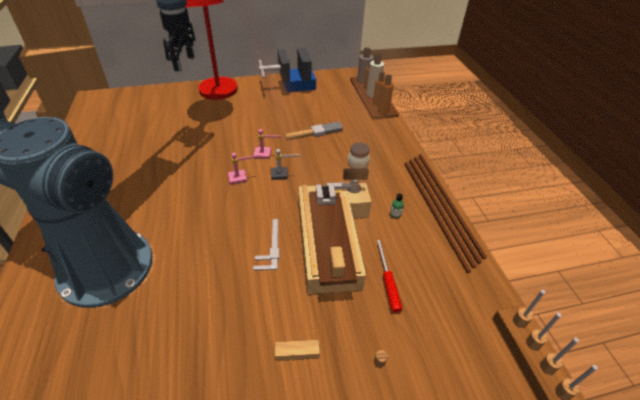

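The top view (up = +x, left = +y) has the rest at about (340,190). The lock is at (300,165), the steel-coloured gauge at (252,220), and the pink look-alikes at (218,235) and (250,260). I'll enlarge both views.

Run:
```python
from h import *
c=load('top'); crop(c,235,140,405,235,4.7,'t1.png')
c=load('side'); crop(c,265,140,385,300,3.7,'s1.png')
```

```text
(no output)
```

View pics/t1.png

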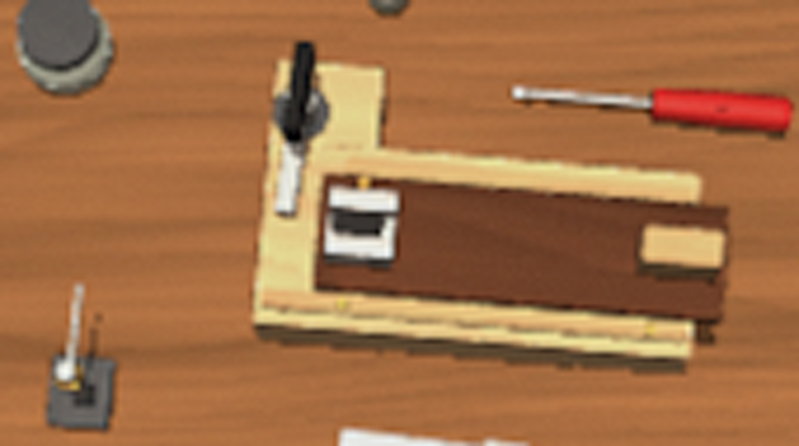

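View pics/s1.png

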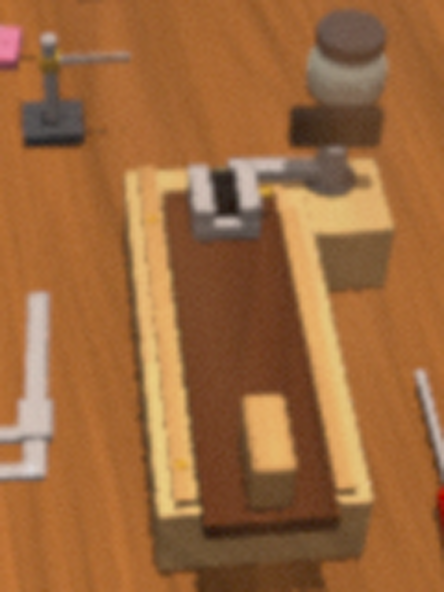

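```bash
cat > fit.py <<'E'
from h import *
from scipy.optimize import least_squares
T=lambda x,y:(235+(x+.5)/4.7-.5,140+(y+.5)/4.7-.5)
S=lambda x,y:(265+(x+.5)/3.7-.5,140+(y+.5)/3.7-.5)
ct,cs=load('top'),load('side')
obs=[ # cam, pixel, frame, local
('t',T(257,322),'r',(-.065,.15,.06)),('t',T(692,356),'r',(-.065,-.15,.06)),
('s',S(127,172),'r',(-.065,.15,.06)),('s',S(157,543),'r',(-.065,-.15,.06)),('s',S(370,497),'r',(.065,-.15,.06)),
('s',S(160,570),'r',(-.065,-.15,.0)),
('t',T(728,207),'p',(.04,-.14,.076)),('t',T(722,320),'p',(-.04,-.14,.076)),('t',T(315,290),'p',(-.04,.14,.076)),
('s',S(205,522),'p',(-.04,-.14,.076)),('s',S(337,516),'p',(.04,-.14,.076)),
('t',T(643,225),'b',(-.0,0.0275,.116)),('t',T(725,228),'b',(-.0,-.0275,.116)),
('s',S(262,395),'b',(0,.0275,.116)),('s',S(272,470),'b',(0,-.0275,.116)),
('t',T(80,287),'g',(0,0,.072)),('s',S(129,57),'g',(0,0,.072)),
]
def w(p,f,l):
    x,y,a,py,by,gx,gy=p; l=np.array(l,float)
    if f=='p': l=l+[0,py,0]
    if f=='b': l=l+[0,by,0]
    if f=='g': l=l+[gx,gy,0]
    c,s=np.cos(a),np.sin(a)
    return np.array([x+c*l[0]-s*l[1],y+s*l[0]+c*l[1],l[2]])
def res(p):
    r=[]
    for cam,px,f,l in obs:
        r+=list(proj(ct if cam=='t' else cs,w(p,f,l))[0]-px)
    return np.array(r)
def run():
    return least_squares(res,[.45,-.02,0,-.03,-.12,-.05,.27],loss='soft_l1')
if __name__=='__main__':
    s=run(); p=s.x; print(np.round(p,4)); print(np.round(res(p).reshape(-1,2),1))
    np.save('p.npy',p)
    def ov(c,fn,x0,y0,x1,y1,sc):
        im=cv2.resize(c['frame'][y0:y1,x0:x1,::-1],None,fx=sc,fy=sc,interpolation=cv2.INTER_CUBIC)
        def line(f,pts,col):
            q=(proj(c,[w(p,f,l) for l in pts])-[x0,y0]+.5)*sc-.5
            cv2.polylines(im,[np.int32(np.round(q*16))],False,col,1,cv2.LINE_AA,4)
        bx=lambda a,b,z:[(-a,-b,z),(a,-b,z),(a,b,z),(-a,b,z),(-a,-b,z)]
        line('r',bx(.065,.15,.06),(0,255,0));line('r',bx(.065,.15,0),(0,128,0));line('p',bx(.04,.14,.076),(255,255,0))
        line('b',bx(.013,.0275,.116),(0,0,255))
        line('g',[(0,0,.072),(-.05,0,.072)],(255,0,255))
        line('r',[(.052,.13,.127),(.118,.13,.127)],(255,0,0)); line('r',[(.085,.13,.07),(.01,.13,.07)],(255,0,0))
        cv2.imwrite('pics/'+fn,im)
    ov(ct,'ov_t.png',235,140,405,235,4.7); ov(cs,'ov_s.png',265,140,385,300,3.7)
    print('lock',w(p,'r',(.085,.13,.111)),'grip',w(p,'b',(0,0,.096)),'nose_r',p[3]+.14,'tip_r',p[5:])
E
python3 fit.py
```

```text
[ 0.5481 -0.0273 -0.111  -0.0271 -0.1336 -0.0526  0.2694]
[[-0.3 -0.1]
 [ 0.5  0.3]
 [-1.1 -0.4]
 [ 0.1 -7.1]
 [ 1.   1. ]
 [-0.9  0.3]
 [ 0.6 -0.5]
 [ 0.6 -0.2]
 [-0.6 -1. ]
 [-0.5  0.3]
 [ 0.9 -0.8]
 [ 0.4  3.3]
 [ 0.5  4.1]
 [-0.  -0.9]
 [ 0.8 -0.3]
 [ 0.3 -0.2]
 [-0.3 -0.3]]
lock [0.64692842 0.09248892 0.111     ] grip [ 0.53325448 -0.16006383  0.096     ] nose_r 0.11290822475234322 tip_r [-0.05264372  0.26936472]
```

```bash
sed -i "s/('t',T(643,225),'b',(-.0,/('t',T(643,225),'b',(.013,/; s/('t',T(725,228),'b',(-.0,/('t',T(725,228),'b',(.013,/; s/('s',S(157,543),'r',(-.065,-.15,.06)),//" fit.py && python3 fit.py
```

```text
[ 0.5477 -0.0263 -0.1119 -0.028  -0.1344 -0.0525  0.2684]
[[-0.6 -0. ]
 [ 0.2  0.4]
 [-1.3 -0.6]
 [ 0.7  0.7]
 [-1.2 -0. ]
 [ 0.6 -0.3]
 [ 0.6 -0. ]
 [-0.6 -0.9]
 [-0.7  0.3]
 [ 0.6 -0.8]
 [ 0.6 -0.5]
 [ 0.7  0.3]
 [-0.3 -0.9]
 [ 0.5 -0.3]
 [ 0.3 -0.2]
 [-0.3 -0.3]]
lock [0.64671044 0.09335489 0.111     ] grip [ 0.53270707 -0.15994063  0.096     ] nose_r 0.11196496209580771 tip_r [-0.05245953  0.26840085]
```

View pics/ov_t.png

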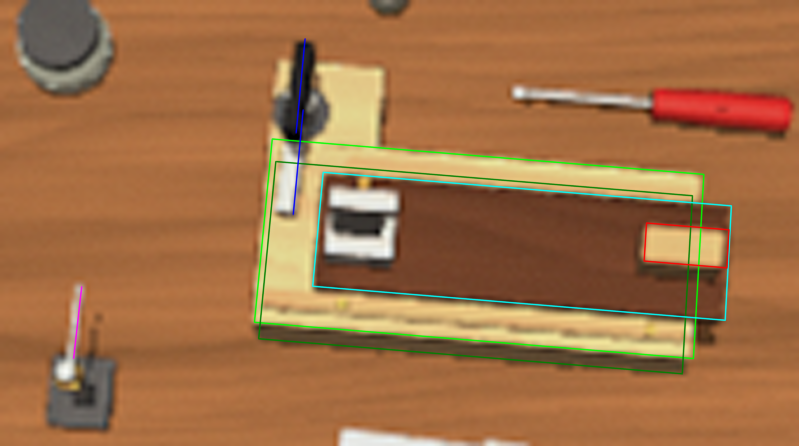

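View pics/ov_s.png

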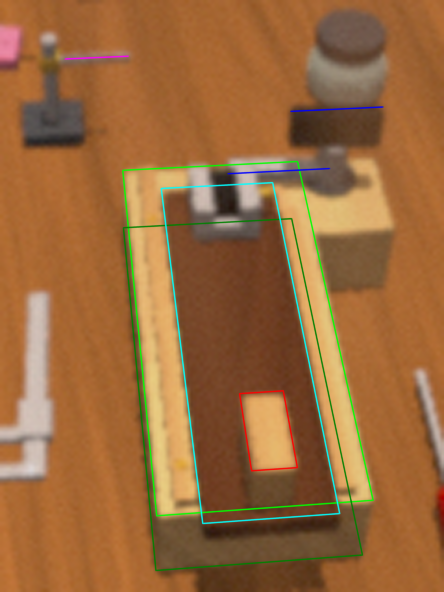

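```bash
cat > mv.py <<'E'
from h import *
from scipy.spatial.transform import Rotation as Ro
def go(pos,yaw=None):
    o=ctrl.get_obs(); q=o['eef_rot']; R=Ro.from_quat(q,scalar_first=True).as_matrix()
    y0=np.arctan2(R[1,1],R[0,1])
    print('t',o['time_s'],'pos',np.round(o['eef_pos'],4),'yaw',round(y0,4),'tilt',np.round(R[:,2],4),'open',o['opening'],'F',np.round(o['wrist_force'],1),'q6',o['q'][5])
    if yaw is not None:
        print('total rot z (units)',-(yaw-y0)/np.pi,' deg',np.degrees(y0-yaw)); 
        Rt=Ro.from_euler('z',yaw-y0).as_matrix()@R
    else: Rt=R
    d=np.array(pos)-o['eef_pos']; print('slide units before/after rot',np.round(R.T@d/.05,3),np.round(Rt.T@d/.05,3))
E
python3 -c "
from mv import *
go([.6467,.0934,.197],1.40)"
```

```text
t 0.1 pos [0.2256 0.5283 0.1973] yaw 1.167 tilt [-9.0e-04 -1.3e-03 -1.0e+00] open 1.0005620692568091 F [ 0.4 -1.6 -0.4] q6 -0.20634400780672046
total rot z (units) -0.07415798600655293  deg -13.348437481179527
slide units before/after rot [-1.1162e+01 -4.6900e+00  9.0000e-03] [-9.778 -7.14   0.014]
```

Emit:
{"op": "drive_tool", "data": {
  "deltas": [
    {"slide": [0,0,0],"delta_rot": [0,0,-0.037],"hand": 1},
    {"slide": [0,0,0],"delta_rot": [0,0,-0.037],"hand": 1},
    {"slide": [-0.7,-0.51,0],"delta_rot": [0,0,0],"hand": 1},
    {"slide": [-0.7,-0.51,0],"delta_rot": [0,0,0],"hand": 1},
    {"slide": [-0.7,-0.51,0],"delta_rot": [0,0,0],"hand": 1}
  ]
}}

```text
time_s: 0.72
eef_pos: [0.3168, 0.4344, 0.1976]
eef_rot: [-0.0, 0.085, 0.996, -0.0]
wrist_force: [0.1, 0.1, 0.3]
opening: 1.001
```

Emit:
{"op": "drive_tool", "data": {
  "deltas": [
    {"slide": [-0.7,-0.51,0],"delta_rot": [0,0,0],"hand": 1},
    {"slide": [-0.7,-0.51,0],"delta_rot": [0,0,0],"hand": 1},
    {"slide": [-0.7,-0.51,0],"delta_rot": [0,0,0],"hand": 1},
    {"slide": [-0.7,-0.51,0],"delta_rot": [0,0,0],"hand": 1},
    {"slide": [-0.7,-0.51,0],"delta_rot": [0,0,0],"hand": 1}
  ]
}}

```text
time_s: 1.35
eef_pos: [0.4676, 0.2788, 0.1977]
eef_rot: [-0.0, 0.086, 0.996, -0.0]
wrist_force: [0.6, -0.3, 0.7]
opening: 0.998
```

Emit:
{"op": "drive_tool", "data": {
  "deltas": [
    {"slide": [-0.7,-0.51,0],"delta_rot": [0,0,0],"hand": 1},
    {"slide": [-0.7,-0.51,0],"delta_rot": [0,0,0],"hand": 1},
    {"slide": [-0.7,-0.51,0],"delta_rot": [0,0,0],"hand": 1},
    {"slide": [0,0,0],"delta_rot": [0,0,0],"hand": 1},
    {"slide": [0,0,0],"delta_rot": [0,0,0],"hand": 1}
  ]
}}

```text
time_s: 1.98
eef_pos: [0.5568, 0.1869, 0.1975]
eef_rot: [-0.001, 0.086, 0.996, 0.0]
wrist_force: [-0.3, 0.5, 0.1]
opening: 0.998
```

```bash
python3 -c "
from mv import *
go([.6467,.0934,.14],1.40)"
```

```text
t 1.975 pos [0.5568 0.1869 0.1975] yaw 1.3991 tilt [-1.5e-03  2.0e-04 -1.0e+00] open 0.9981904096875833 F [-0.3  0.5  0.1] q6 -1.277413986623284
total rot z (units) -0.0003017817233940652  deg -0.05432071021093173
slide units before/after rot [-2.094 -1.536  1.147] [-2.092 -1.538  1.147]
```

Emit:
{"op": "drive_tool", "data": {
  "deltas": [
    {"slide": [-0.7,-0.51,0],"delta_rot": [0,0,0],"hand": 1},
    {"slide": [-0.7,-0.51,0],"delta_rot": [0,0,0],"hand": 1},
    {"slide": [-0.69,-0.51,0],"delta_rot": [0,0,0],"hand": 1},
    {"slide": [0,0,0.6],"delta_rot": [0,0,0],"hand": 1},
    {"slide": [0,0,0.4],"delta_rot": [0,0,0],"hand": 1}
  ]
}}

```text
time_s: 2.6
eef_pos: [0.6461, 0.0946, 0.1464]
eef_rot: [-0.001, 0.085, 0.996, 0.0]
wrist_force: [0.4, 0.9, 0.0]
opening: 0.998
```

```bash
python3 -c "
from mv import *
go([.6467,.0934,.092],1.40)
c=snap('top','top1.png'); crop(c,235,110,395,230,5,'t2.png')
c=snap('side','side1.png'); crop(c,265,100,425,220,5,'s2.png')
p=proj(load('side'),[.6467,.0934,.127]);print(p)"
```

```text
t 2.6 pos [0.6461 0.0946 0.1464] yaw 1.4004 tilt [-2.2e-03  4.0e-04 -1.0e+00] open 0.9984224884823485 F [0.4 0.9 0. ] q6 -1.4366479767471685
total rot z (units) 0.00012337143899132433  deg 0.022206859018438378
slide units before/after rot [-0.018 -0.022  1.087] [-0.018 -0.022  1.087]
[[355.57108054 168.99857295]]
```

View pics/t2.png

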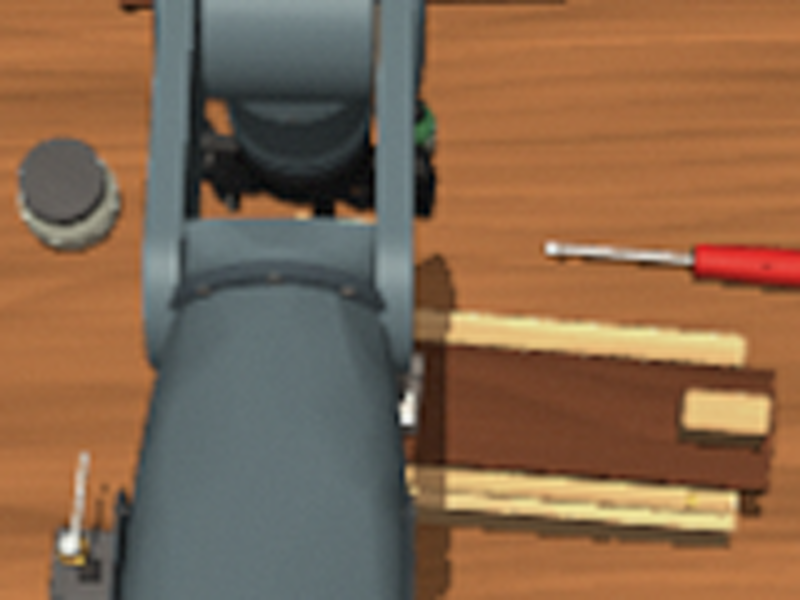

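View pics/s2.png

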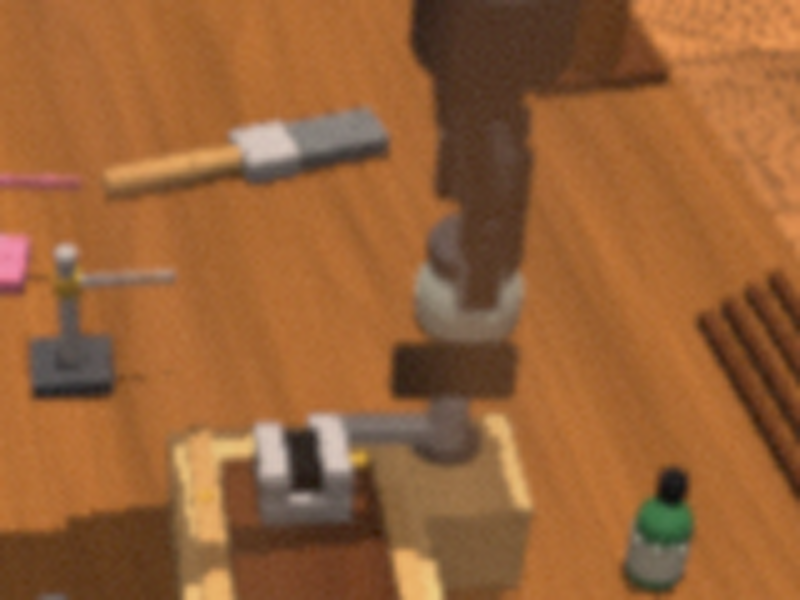

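Emit:
{"op": "drive_tool", "data": {
  "deltas": [
    {"slide": [-0.02,-0.02,0.5],"delta_rot": [0,0,0],"hand": 1},
    {"slide": [0,0,0.5],"delta_rot": [0,0,0],"hand": 1},
    {"slide": [0,0,0],"delta_rot": [0,0,0],"hand": 1},
    {"slide": [0,0,0],"delta_rot": [0,0,0],"hand": 0},
    {"slide": [0,0,0],"delta_rot": [0,0,0],"hand": 0}
  ]
}}

```text
time_s: 3.32
eef_pos: [0.6493, 0.0927, 0.1]
eef_rot: [0.001, 0.085, 0.996, 0.0]
wrist_force: [-0.3, 0.4, -0.1]
opening: 0.604
```

Emit:
{"op": "drive_tool", "data": {
  "deltas": [
    {"slide": [0,0,0],"delta_rot": [0,0,0],"hand": 0},
    {"slide": [0,0,0],"delta_rot": [0,0,0],"hand": 0},
    {"slide": [0,0,0],"delta_rot": [0,0,0],"hand": 0},
    {"slide": [0,0,0],"delta_rot": [0,0,0],"hand": 0},
    {"slide": [0,0,0],"delta_rot": [0,0,0],"hand": 0}
  ]
}}

```text
time_s: 3.95
eef_pos: [0.6482, 0.0924, 0.098]
eef_rot: [-0.0, 0.086, 0.996, -0.0]
wrist_force: [0.6, -0.3, 0.5]
opening: 0.0
```

```bash
python3 -c "
from mv import *
go([.6467,.0934,.092],1.40); print(ctrl.get_obs()['torque'])
c=snap('side','side2.png'); crop(c,265,100,425,220,5,'s3.png')"
```

```text
t 3.95 pos [0.6482 0.0924 0.098 ] yaw 1.3994 tilt [-1.e-04  0.e+00 -1.e+00] open 0.00036795875443875104 F [ 0.6 -0.3  0.5] q6 -1.4387794793802462
total rot z (units) -0.00019171607458367022  deg -0.03450889342506064
slide units before/after rot [0.033 0.016 0.12 ] [0.033 0.016 0.12 ]
[0.01480923 0.00555754 0.02696627]
```

View pics/s3.png

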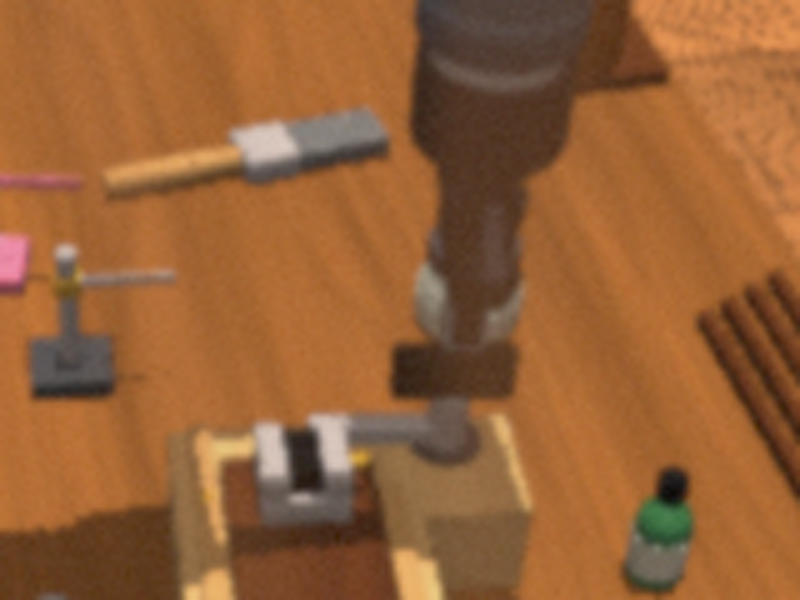

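```bash
python3 -c "
from mv import *
from fit import w
p=np.load('p.npy')
c=load('side')
for X in ([.648,.0924,.098],[.6467,.0934,.127],[.6467,.0934,.095],w(p,'r',(.085,.13,.127)),w(p,'r',(.085,.13,.076))):
  print(X,(proj(c,X)[0]-[265,100]+.5)*5)
c=snap('top','top2.png'); crop(c,235,110,395,230,5,'t3.png')
"
```

```text
[0.648, 0.0924, 0.098] [453.14721918 390.00755578]
[0.6467, 0.0934, 0.127] [455.35540268 347.49286474]
[0.6467, 0.0934, 0.095] [449.75251598 393.28132677]
[0.64671044 0.09335489 0.127     ] [455.39892254 347.5460676 ]
[0.64671044 0.09335489 0.076     ] [446.5739418  419.62177674]
```

View pics/t3.png

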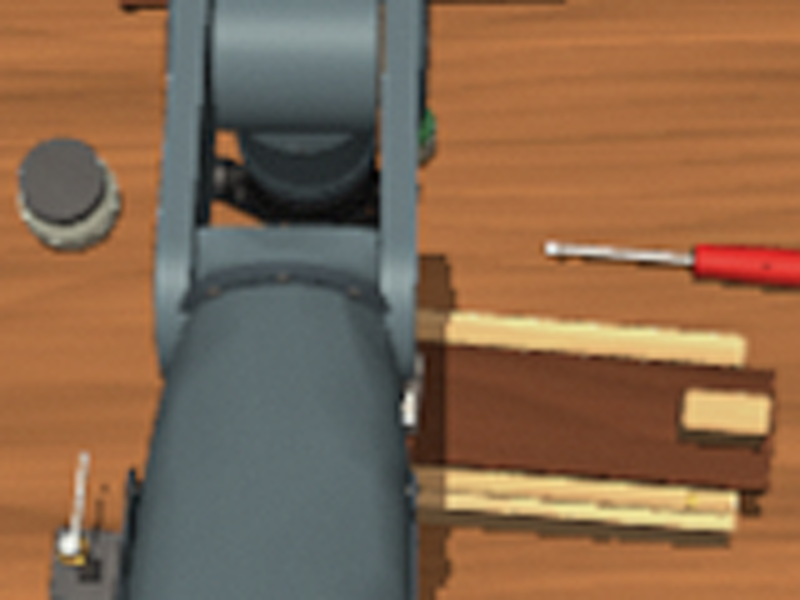

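```bash
python3 -c "
from mv import *
from fit import w
p=np.load('p.npy')
c=load('side')
f=lambda X:np.round((proj(c,X)[0]-[265,100]+.5)*5)
print('near tip open s2',f([.6461-.17*.045,.0946-.985*.045,.159]),f([.6461-.17*.045,.0946-.985*.045,.146]))
print('far tip open s2',f([.6461+.17*.045,.0946+.985*.045,.159]))
for z in(.098,.15,.2): print('now',z,f([.648,.0924,z]))
print('bar ends',[f(w(p,'r',(x,.13,z))) for x in(.052,.118) for z in(.127,.095)])
c=load('side'); crop(c,325,95,385,195,6,'s4.png')
"
```

```text
near tip open s2 [470. 356.] [467. 376.]
far tip open s2 [450. 244.]
now 0.098 [453. 390.]
now 0.15 [463. 314.]
now 0.2 [472. 236.]
bar ends [array([393., 350.]), array([388., 396.]), array([518., 345.]), array([511., 390.])]
```

View pics/s4.png

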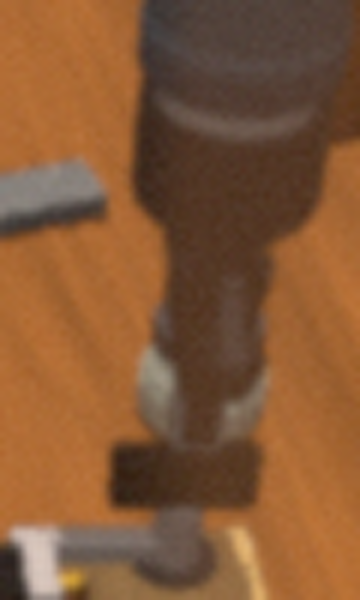

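```bash
python3 -c "
from mv import *
c=load('side')
X=np.array([.2256,.5283,.1973]); y=np.array([.394,.919,0])
for z in (0,.013): print([proj(c,X+[0,0,z]+s*.0425*y)[0].round(1) for s in(-1,0,1)])
im=cv2.imread('pics/side0.png'); cv2.imwrite('pics/s5.png',cv2.resize(im[0:100,120:240],None,fx=6,fy=6,interpolation=2))
"
```

```text
[array([181.2,  84.6]), array([187.2,  77.9]), array([192.8,  71.6])]
[array([180.3,  80.7]), array([186.3,  74. ]), array([192.1,  67.8])]
```

View pics/s5.png

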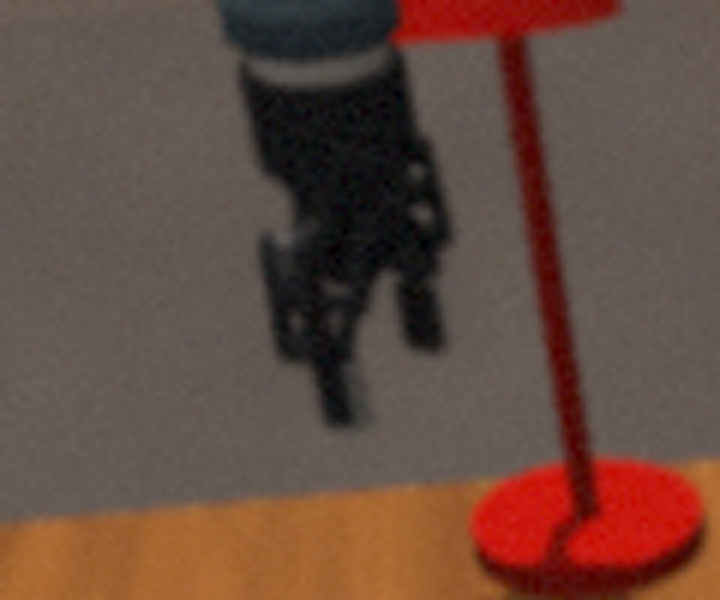

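```bash
python3 -c "
from mv import *
c=load('top')
for z in(.15,.2,.25): print(z,atz(c,299.5,146,z), proj(c,[.6461,.0946,z]), proj(c,[.6461+.17*.057,.0946+.057,z]),proj(c,[.6461-.17*.057,.0946-.057,z]))
im=cv2.imread('pics/top1.png'); cv2.imwrite('pics/t4.png',cv2.resize(im[95:165,260:335],None,fx=8,fy=8,interpolation=2))
"
```

```text
0.15 [0.6775128  0.08878801 0.15      ] [[297.83569151 155.73647321]] [[279.36557515 153.22809525]] [[316.34904511 158.25633241]]
0.2 [0.66098857 0.08769528 0.2       ] [[297.30035533 150.80038897]] [[278.23385711 148.21739209]] [[316.4133625  153.39638045]]
0.25 [0.64446433 0.08660256 0.25      ] [[296.7294001  145.53445122]] [[277.02696297 142.8724563 ]] [[316.48199575 148.21118827]]
```

View pics/t4.png

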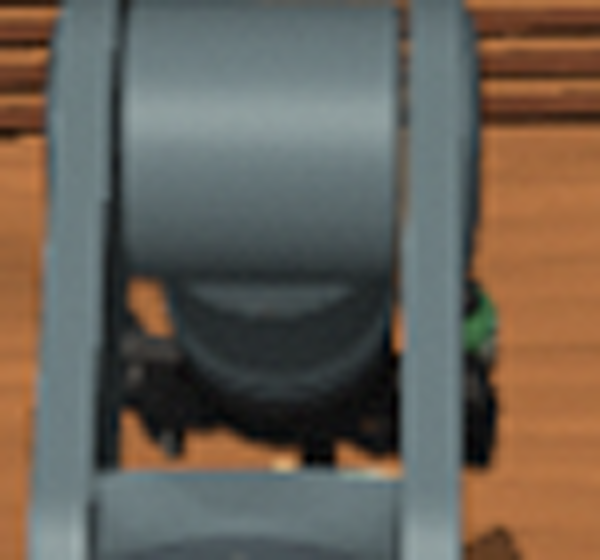

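Emit:
{"op": "drive_tool", "data": {
  "deltas": [
    {"slide": [0,0,0.02],"delta_rot": [0,0,0],"hand": 0},
    {"slide": [0,0,0],"delta_rot": [0,0,0],"hand": 0},
    {"slide": [0,0,0.02],"delta_rot": [0,0,0],"hand": 0},
    {"slide": [0,0,0],"delta_rot": [0,0,0],"hand": 0},
    {"slide": [0,0,0],"delta_rot": [0,0,0],"hand": 0}
  ]
}}

```text
time_s: 4.68
eef_pos: [0.6482, 0.0924, 0.0961]
eef_rot: [-0.0, 0.086, 0.996, 0.0]
wrist_force: [-0.1, -0.6, 0.4]
opening: -0.0
```

Emit:
{"op": "drive_tool", "data": {
  "deltas": [
    {"slide": [0,0,0.02],"delta_rot": [0,0,0],"hand": 0},
    {"slide": [0,0,0],"delta_rot": [0,0,0],"hand": 0},
    {"slide": [0,0,0.02],"delta_rot": [0,0,0],"hand": 0},
    {"slide": [0,0,0],"delta_rot": [0,0,0],"hand": 0},
    {"slide": [0,0,0],"delta_rot": [0,0,0],"hand": 0}
  ]
}}

```text
time_s: 5.3
eef_pos: [0.6482, 0.0924, 0.0941]
eef_rot: [-0.0, 0.086, 0.996, -0.0]
wrist_force: [-1.0, 0.1, -0.6]
opening: -0.001
```

Emit:
{"op": "drive_tool", "data": {
  "deltas": [
    {"slide": [0,0,0.02],"delta_rot": [0,0,0],"hand": 0},
    {"slide": [0,0,0],"delta_rot": [0,0,0],"hand": 0},
    {"slide": [0,0,0.02],"delta_rot": [0,0,0],"hand": 0},
    {"slide": [0,0,0],"delta_rot": [0,0,0],"hand": 0},
    {"slide": [0,0,0],"delta_rot": [0,0,0],"hand": 0}
  ]
}}

```text
time_s: 5.92
eef_pos: [0.6484, 0.0924, 0.0938]
eef_rot: [0.0, 0.085, 0.996, -0.0]
wrist_force: [-5.2, 0.1, 10.6]
opening: 0.0
```

```bash
python3 -c "
from mv import *
c=snap('side','side3.png'); crop(c,325,95,385,195,6,'s6.png')"
```

```text
(no output)
```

View pics/s6.png

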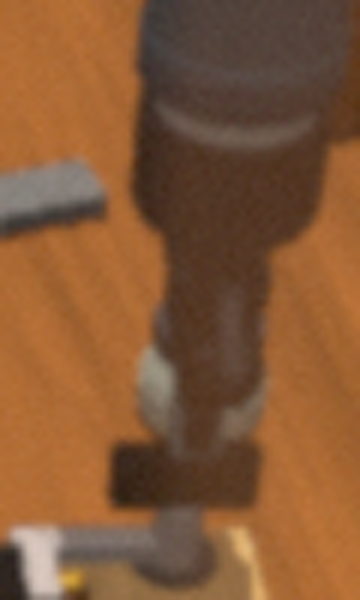

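```bash
python3 -c "
from mv import *
c=load('side')
for x in (.645,.65,.655,.66):
  for y in (.085,.0924): print(x,y,(proj(c,[x,y,.127])[0]-[325,95]+.5)*6, (proj(c,[x,y,.20])[0]-[325,95]+.5)*6)
"
```

```text
0.645 0.085 [188.09273989 459.95369309] [204.71648578 325.17118992]
0.645 0.0924 [183.3047925  448.93688774] [199.58890142 314.30561465]
0.65 0.085 [199.21871166 458.56789098] [216.40112602 323.83636829]
0.65 0.0924 [194.37909916 447.56732156] [211.21638771 312.98744835]
0.655 0.085 [210.3252063  457.18471139] [228.06408319 322.50451951]
0.655 0.0924 [205.43413794 446.20035481] [222.82243747 311.67222692]
0.66 0.085 [221.41221261 455.80415479] [239.70534541 321.1756425 ]
0.66 0.0924 [216.46989764 444.83598784] [234.40703883 310.3599492 ]
```

Emit:
{"op": "drive_tool", "data": {
  "deltas": [
    {"slide": [0,0,-0.5],"delta_rot": [0,0,0],"hand": 0},
    {"slide": [0,0,-0.3],"delta_rot": [0,0,0],"hand": 1},
    {"slide": [0,0,0],"delta_rot": [0,0,0],"hand": 1},
    {"slide": [0,0,0],"delta_rot": [0,0,0],"hand": 1},
    {"slide": [0,0,0],"delta_rot": [0,0,0],"hand": 1}
  ]
}}

```text
time_s: 6.6
eef_pos: [0.6475, 0.0924, 0.1309]
eef_rot: [-0.001, 0.086, 0.996, -0.0]
wrist_force: [0.4, -0.3, -0.1]
opening: 0.847
```

```bash
python3 -c "
from mv import *
go([.6467,.0934,.061],1.40)
c=snap('side','side4.png'); 
im=cv2.resize(c['frame'][95:195,315:395,::-1],None,fx=6,fy=6,interpolation=2)
im=np.clip(im.astype(float)*2,0,255).astype(np.uint8); cv2.imwrite('pics/s7.png',im)
f=lambda X:np.round((proj(c,X)[0]-[315,95]+.5)*6)
o=ctrl.get_obs()['eef_pos']; yd=np.array([.17,.985,0]); xd=np.array([.985,-.17,0])
for z in(.046,.08): print([f(o+[0,0,z]-.0425*yd+s*.011*xd) for s in(-1,0,1)])
"
```

```text
t 6.6 pos [0.6475 0.0924 0.1309] yaw 1.3995 tilt [-0.0018  0.     -1.    ] open 0.8472112274303614 F [ 0.4 -0.3 -0.1] q6 -1.4388164991557852
total rot z (units) -0.00016893119675279972  deg -0.03040761541550395
slide units before/after rot [0.017 0.018 1.398] [0.017 0.018 1.398]
[array([245., 423.]), array([272., 423.]), array([299., 423.])]
[array([253., 357.]), array([281., 357.]), array([309., 357.])]
```

View pics/s7.png

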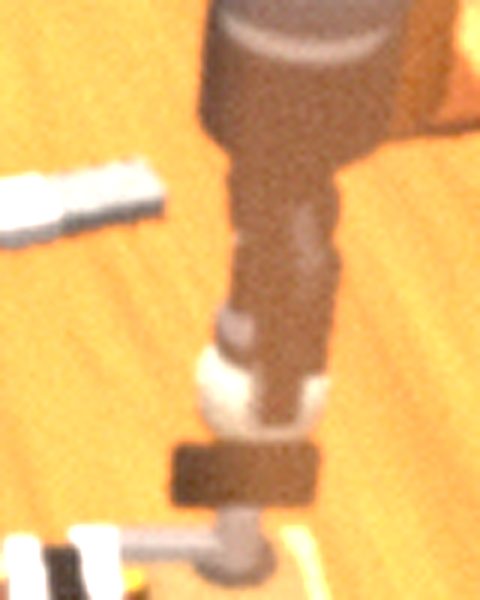

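Emit:
{"op": "drive_tool", "data": {
  "deltas": [
    {"slide": [0.05,0.01,0.4],"delta_rot": [0,0,0],"hand": 1},
    {"slide": [0,0,0.5],"delta_rot": [0,0,0],"hand": 1},
    {"slide": [0,0,0.45],"delta_rot": [0,0,0],"hand": 1},
    {"slide": [0,0,0],"delta_rot": [0,0,0],"hand": 1},
    {"slide": [0,0,0],"delta_rot": [0,0,0],"hand": 1}
  ]
}}

```text
time_s: 7.28
eef_pos: [0.6459, 0.0933, 0.0646]
eef_rot: [-0.0, 0.086, 0.996, -0.0]
wrist_force: [0.4, 0.0, -0.2]
opening: 0.998
```

```bash
python3 -c "
from mv import *
go([.645,.0934,.061],1.40)
c=snap('side','side5.png'); 
im=cv2.resize(c['frame'][95:195,315:395,::-1],None,fx=6,fy=6,interpolation=2)
im=np.clip(im.astype(float)*2,0,255).astype(np.uint8); cv2.imwrite('pics/s8.png',im)"
```

```text
t 7.275 pos [0.6459 0.0933 0.0646] yaw 1.3995 tilt [-1.e-04 -0.e+00 -1.e+00] open 0.9979931481006381 F [ 0.4  0.  -0.2] q6 -1.437500215448561
total rot z (units) -0.0001452288182578981  deg -0.02614118728642166
slide units before/after rot [ 0.018 -0.002  0.071] [ 0.018 -0.002  0.071]
```

View pics/s8.png

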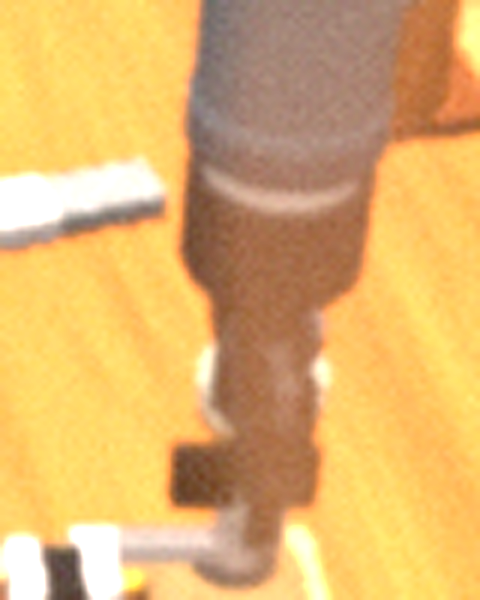

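The near finger now stands in front of the bar, with its tip at (262,540). Closing.

Emit:
{"op": "drive_tool", "data": {
  "deltas": [
    {"slide": [0.01,0,0.05],"delta_rot": [0,0,0],"hand": 0},
    {"slide": [0,0,0],"delta_rot": [0,0,0],"hand": 0},
    {"slide": [0,0,0],"delta_rot": [0,0,0],"hand": 0},
    {"slide": [0,0,0],"delta_rot": [0,0,0],"hand": 0},
    {"slide": [0,0,0],"delta_rot": [0,0,0],"hand": 0}
  ]
}}

```text
time_s: 7.95
eef_pos: [0.6458, 0.0934, 0.0638]
eef_rot: [0.0, 0.086, 0.996, 0.0]
wrist_force: [-2.4, 0.5, 8.5]
opening: 0.153
```

Emit:
{"op": "drive_tool", "data": {
  "deltas": [
    {"slide": [0,0,0],"delta_rot": [0,0,0.02],"hand": 0},
    {"slide": [0,0,0],"delta_rot": [0,0,0.03],"hand": 0},
    {"slide": [0,0,0],"delta_rot": [0,0,0.03],"hand": 0},
    {"slide": [0,0,0],"delta_rot": [0,0,0.03],"hand": 0},
    {"slide": [0,0,0],"delta_rot": [0,0,0],"hand": 0}
  ]
}}

```text
time_s: 8.57
eef_pos: [0.6458, 0.0935, 0.0638]
eef_rot: [0.0, 0.256, 0.967, 0.0]
wrist_force: [-1.8, -0.2, 8.6]
opening: 0.154
```

```bash
python3 -c "
from mv import *
go([.645,.0934,.061],-.112); print(ctrl.get_obs()['torque'])"
```

```text
t 8.575 pos [0.6458 0.0935 0.0638] yaw 1.0525 tilt [ 9.e-04  3.e-04 -1.e+00] open 0.15385916008852607 F [-1.8 -0.2  8.6] q6 -1.0906272900799492
total rot z (units) 0.370683101672323  deg 66.72295830101814
slide units before/after rot [ 0.014 -0.009  0.056] [-0.003 -0.016  0.056]
[ 0.28432077  0.86005854 -0.16734002]
```

Emit:
{"op": "drive_tool", "data": {
  "deltas": [
    {"slide": [0,0,-0.02],"delta_rot": [0,0,0.04],"hand": 0},
    {"slide": [0,0,0],"delta_rot": [0,0,0.05],"hand": 0},
    {"slide": [0,0,0],"delta_rot": [0,0,0.05],"hand": 0},
    {"slide": [0,0,0],"delta_rot": [0,0,0.05],"hand": 0},
    {"slide": [0,0,0],"delta_rot": [0,0,0.03],"hand": 0}
  ]
}}

```text
time_s: 9.2
eef_pos: [0.6459, 0.0935, 0.0639]
eef_rot: [0.0, 0.57, 0.822, 0.001]
wrist_force: [-0.6, 0.1, 2.9]
opening: 0.155
```

Emit:
{"op": "drive_tool", "data": {
  "deltas": [
    {"slide": [0,0,0],"delta_rot": [0,0,0.04],"hand": 0},
    {"slide": [0,0,0],"delta_rot": [0,0,0.04],"hand": 0},
    {"slide": [0,0,0],"delta_rot": [0,0,0.03],"hand": 0},
    {"slide": [0,0,0],"delta_rot": [0,0,0.02],"hand": 0},
    {"slide": [0,0,0],"delta_rot": [0,0,0],"hand": 0}
  ]
}}

```text
time_s: 9.82
eef_pos: [0.646, 0.0935, 0.0638]
eef_rot: [0.0, 0.723, 0.691, 0.001]
wrist_force: [1.0, 0.7, 3.9]
opening: 0.155
```

```bash
python3 -c "
from mv import *
go([.645,.0934,.061],-.112); print(ctrl.get_obs()['torque'])"
```

```text
t 9.825 pos [0.646  0.0935 0.0638] yaw -0.0455 tilt [ 1.4e-03  4.0e-04 -1.0e+00] open 0.1549121692716629 F [1.  0.7 3.9] q6 0.0072916845184406
total rot z (units) 0.021175083996694086  deg 3.8115151194049353
slide units before/after rot [-0.003 -0.019  0.056] [-0.005 -0.019  0.056]
[ 0.54108281 -0.01597984 -0.13841725]
```

Emit:
{"op": "drive_tool", "data": {
  "deltas": [
    {"slide": [0,0,0],"delta_rot": [0,0,0.01],"hand": 0},
    {"slide": [0,0,0],"delta_rot": [0,0,0.01],"hand": 0},
    {"slide": [0,0,0],"delta_rot": [0,0,0.005],"hand": 0},
    {"slide": [0,0,0],"delta_rot": [0,0,0],"hand": 0},
    {"slide": [0,0,0],"delta_rot": [0,0,0],"hand": 0}
  ]
}}

```text
time_s: 10.45
eef_pos: [0.646, 0.0935, 0.0638]
eef_rot: [0.001, 0.749, 0.662, 0.0]
wrist_force: [-0.1, 1.2, 5.0]
opening: 0.155
```

```bash
python3 -c "
from mv import *
go([.645,.0934,.061],-.112); print(ctrl.get_obs()['torque'])"
```

```text
t 10.45 pos [0.646  0.0935 0.0638] yaw -0.1237 tilt [ 1.4e-03 -2.0e-04 -1.0e+00] open 0.1547539692010364 F [-0.1  1.2  5. ] q6 0.08605295536115695
total rot z (units) -0.00372299452734925  deg -0.670139014922865
slide units before/after rot [-0.004 -0.019  0.056] [-0.004 -0.019  0.056]
[ 0.55109212 -0.07330292  0.50456852]
```

Emit:
{"op": "drive_tool", "data": {
  "deltas": [
    {"slide": [0,0,0],"delta_rot": [0,0,0.006],"hand": 0},
    {"slide": [0,0,0],"delta_rot": [0,0,0],"hand": 0},
    {"slide": [0,0,0],"delta_rot": [0,0,0],"hand": 0},
    {"slide": [0,0,0],"delta_rot": [0,0,0],"hand": 0},
    {"slide": [0,0,0],"delta_rot": [0,0,0],"hand": 0}
  ]
}}

```text
time_s: 11.08
eef_pos: [0.6459, 0.0934, 0.0638]
eef_rot: [0.001, 0.755, 0.656, 0.0]
wrist_force: [0.3, 0.7, 5.3]
opening: 0.152
```

```bash
python3 -c "
from mv import *
go([.645,.0934,.061],-.112); print(ctrl.get_obs()['torque'])
c=snap('side','side6.png'); crop(c,265,100,425,220,5,'s9.png')"
```

```text
t 11.075 pos [0.6459 0.0934 0.0638] yaw -0.1409 tilt [ 0.0013 -0.0011 -1.    ] open 0.15198882712030679 F [0.3 0.7 5.3] q6 0.10397618786635697
total rot z (units) -0.009198072139479839  deg -1.655652985106371
slide units before/after rot [-0.002 -0.018  0.057] [-0.001 -0.018  0.057]
[0.05778837 0.06329683 1.10313904]
```

View pics/s9.png

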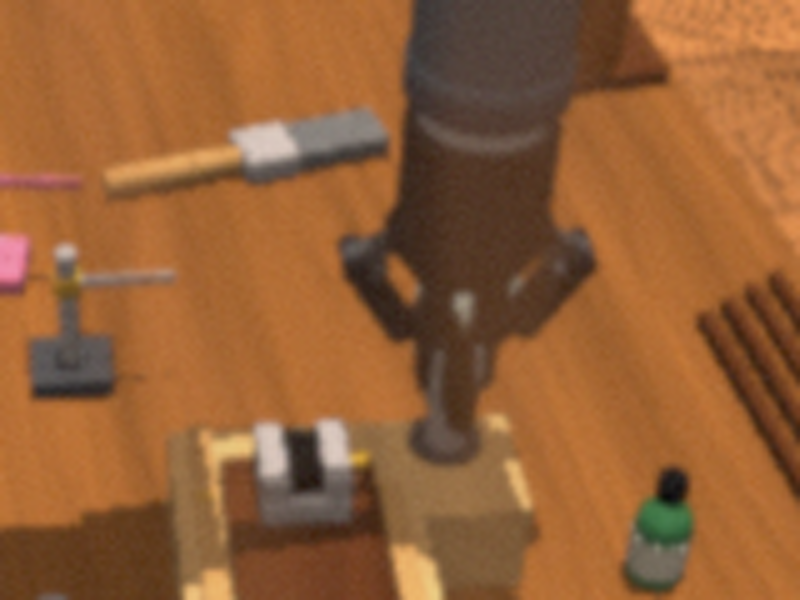

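The handle is against its stop: yaw torque is 1.1 N m and the bar and blade now point outward. Next I release it, lift, and move to the plank grip.

Emit:
{"op": "drive_tool", "data": {
  "deltas": [
    {"slide": [0,0,0],"delta_rot": [0,0,-0.009],"hand": 0.5},
    {"slide": [0,0,0],"delta_rot": [0,0,0],"hand": 0.5},
    {"slide": [0,0,0],"delta_rot": [0,0,0],"hand": 0.5},
    {"slide": [0,0,-0.4],"delta_rot": [0,0,0],"hand": 0.5},
    {"slide": [0,0,-0.7],"delta_rot": [0,0,0],"hand": 0.7}
  ]
}}

```text
time_s: 11.75
eef_pos: [0.6443, 0.0934, 0.1181]
eef_rot: [-0.001, 0.747, 0.665, -0.001]
wrist_force: [0.9, 0.8, 0.2]
opening: 0.686
```

```bash
python3 -c "
from mv import *
go([.5327,-.1599,.13],-.112)"
```

```text
t 11.75 pos [0.6443 0.0934 0.1181] yaw -0.1151 tilt [-2.9e-03  1.0e-04 -1.0e+00] open 0.6863322894994215 F [0.9 0.8 0.2] q6 0.07704295196943131
total rot z (units) -0.0009812021094748207  deg -0.17661637970546773
slide units before/after rot [-5.288 -1.635 -0.231] [-5.283 -1.652 -0.231]
```

Emit:
{"op": "drive_tool", "data": {
  "deltas": [
    {"slide": [0,0,-0.3],"delta_rot": [0,0,0],"hand": 0.8},
    {"slide": [-0.6,-0.19,0],"delta_rot": [0,0,0],"hand": 0.8},
    {"slide": [-0.6,-0.19,0],"delta_rot": [0,0,0],"hand": 0.8},
    {"slide": [-0.6,-0.19,0],"delta_rot": [0,0,0],"hand": 0.8},
    {"slide": [-0.6,-0.19,0],"delta_rot": [0,0,0],"hand": 0.8}
  ]
}}

```text
time_s: 12.38
eef_pos: [0.5934, -0.0223, 0.1335]
eef_rot: [0.0, 0.746, 0.665, 0.0]
wrist_force: [0.8, -0.0, -0.5]
opening: 0.801
```

Emit:
{"op": "drive_tool", "data": {
  "deltas": [
    {"slide": [-0.6,-0.19,0],"delta_rot": [0,0,0],"hand": 0.8},
    {"slide": [-0.6,-0.19,0],"delta_rot": [0,0,0],"hand": 0.8},
    {"slide": [-0.6,-0.19,0],"delta_rot": [0,0,0],"hand": 0.8},
    {"slide": [-0.6,-0.19,0],"delta_rot": [0,0,0],"hand": 0.8},
    {"slide": [-0.48,-0.13,0],"delta_rot": [0,0,0],"hand": 0.8}
  ]
}}

```text
time_s: 13.0
eef_pos: [0.5325, -0.1605, 0.1335]
eef_rot: [0.0, 0.747, 0.665, -0.0]
wrist_force: [0.4, 0.5, 0.3]
opening: 0.795
```

```bash
python3 -c "
from mv import *
go([.5327,-.1599,.049],-.112)
c=snap('side','side7.png'); crop(c,265,130,425,300,3.5,'s10.png')
c=snap('top','top7.png'); crop(c,235,110,395,230,5,'t10.png')"
```

```text
t 13.0 pos [ 0.5325 -0.1605  0.1335] yaw -0.1154 tilt [ 2.e-04 -3.e-04 -1.e+00] open 0.7952324543107485 F [0.4 0.5 0.3] q6 -0.3905889033026178
total rot z (units) -0.0010950201657246841  deg -0.19710362983044316
slide units before/after rot [1.300e-02 1.000e-03 1.689e+00] [1.300e-02 1.000e-03 1.689e+00]
```

View pics/s10.png

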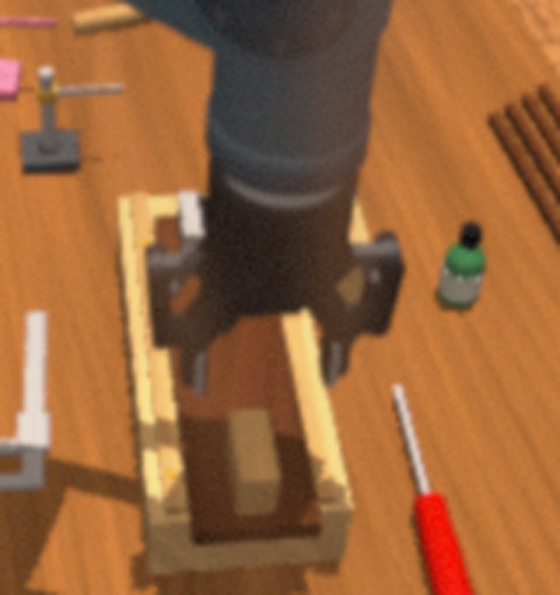

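View pics/t10.png

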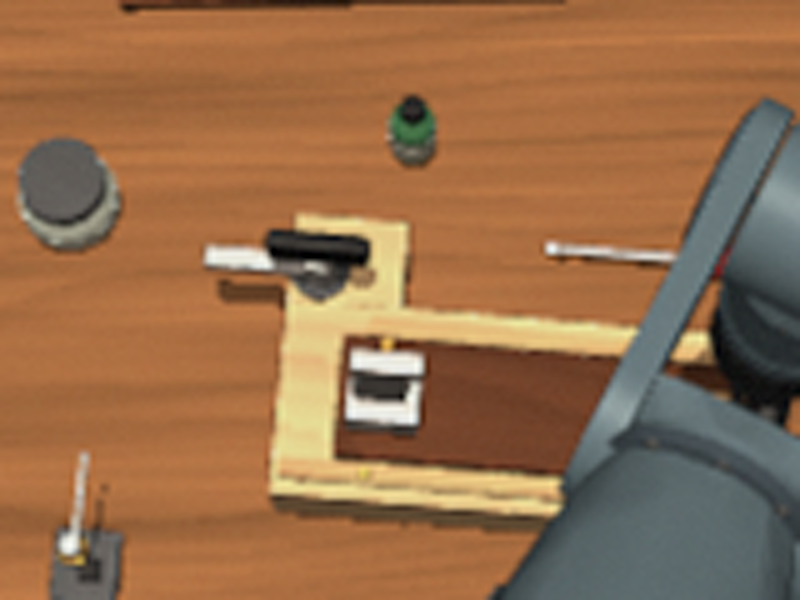

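The top view confirms the lock is free: the blade is at (235,258) pointing outward and the bar lies along the rest. In the side view the jaws straddle the grip block. Descending.

Emit:
{"op": "drive_tool", "data": {
  "deltas": [
    {"slide": [0.01,0,0.5],"delta_rot": [0,0,0],"hand": 0.8},
    {"slide": [0,0,0.5],"delta_rot": [0,0,0],"hand": 0.8},
    {"slide": [0,0,0.4],"delta_rot": [0,0,0],"hand": 0.8},
    {"slide": [0,0,0.2],"delta_rot": [0,0,0],"hand": 0.8},
    {"slide": [0,0,0],"delta_rot": [0,0,0],"hand": 0.8}
  ]
}}

```text
time_s: 13.72
eef_pos: [0.533, -0.1583, 0.0527]
eef_rot: [-0.001, 0.746, 0.666, -0.0]
wrist_force: [0.2, 0.6, 0.8]
opening: 0.799
```

Emit:
{"op": "drive_tool", "data": {
  "deltas": [
    {"slide": [0,0,0],"delta_rot": [0,0,0],"hand": 0},
    {"slide": [0,0,0],"delta_rot": [0,0,0],"hand": 0},
    {"slide": [0,0,0],"delta_rot": [0,0,0],"hand": 0},
    {"slide": [0,0,0],"delta_rot": [0,0,0],"hand": 0},
    {"slide": [0,0,0],"delta_rot": [0,0,0],"hand": 0}
  ]
}}

```text
time_s: 14.35
eef_pos: [0.5337, -0.1593, 0.0541]
eef_rot: [0.001, 0.746, 0.666, 0.0]
wrist_force: [-2.2, 1.1, 6.4]
opening: 0.294
```

```bash
python3 -c "
from mv import *
go([.5327,-.1599,.049],-.112); print(ctrl.get_obs()['torque'])
c=snap('side','side8.png'); crop(c,265,130,425,300,3.5,'s11.png')"
```

```text
t 14.35 pos [ 0.5337 -0.1593  0.0541] yaw -0.1142 tilt [ 1.1e-03 -9.0e-04 -1.0e+00] open 0.2935057619018019 F [-2.2  1.1  6.4] q6 -0.3886414707955791
total rot z (units) -0.0006871961497750943  deg -0.12369530695951698
slide units before/after rot [-0.015 -0.019  0.103] [-0.015 -0.019  0.103]
[0.08422573 0.32352555 0.42885766]
```

View pics/s11.png

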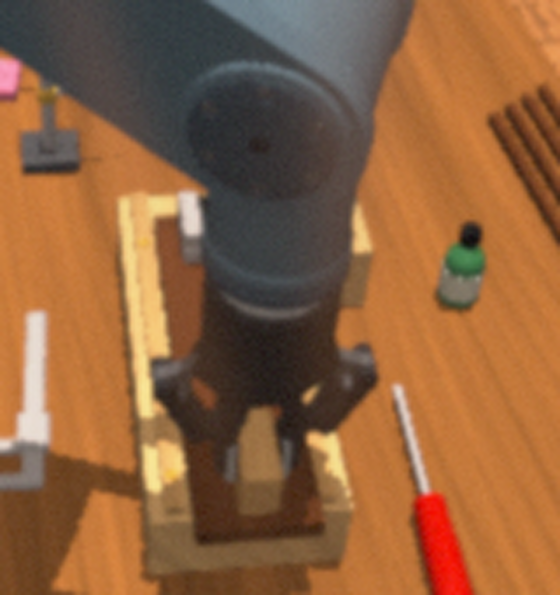

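Emit:
{"op": "drive_tool", "data": {
  "deltas": [
    {"slide": [0.1,0,0],"delta_rot": [0,0,0],"hand": 0},
    {"slide": [0.15,0,0],"delta_rot": [0,0,0],"hand": 0},
    {"slide": [0.15,0,0],"delta_rot": [0,0,0],"hand": 0},
    {"slide": [0.1,0,0],"delta_rot": [0,0,0],"hand": 0},
    {"slide": [0,0,0],"delta_rot": [0,0,0],"hand": 0}
  ]
}}

```text
time_s: 15.02
eef_pos: [0.537, -0.1348, 0.0541]
eef_rot: [0.001, 0.747, 0.665, 0.0]
wrist_force: [-0.8, -2.6, 5.9]
opening: 0.295
```

```bash
python3 -c "
from mv import *
go([.5337+.156*.1118,-.1593+.156*.9937,.0541],-.114); print(ctrl.get_obs()['torque'])
c=snap('side','side9.png'); crop(c,265,130,425,300,3.5,'s12.png')
c=snap('top','top9.png'); crop(c,235,110,395,230,5,'t12.png')"
```

```text
t 15.025 pos [ 0.537  -0.1348  0.0541] yaw -0.1149 tilt [ 0.002  -0.0016 -1.    ] open 0.29473736308443416 F [-0.8 -2.6  5.9] q6 -0.3448461575371473
total rot z (units) -0.00028227434186273967  deg -0.050809381535293144
slide units before/after rot [ 2.626 -0.019 -0.003] [ 2.626 -0.016 -0.003]
[-0.32423376  0.19965528  0.02228576]
```

View pics/s12.png

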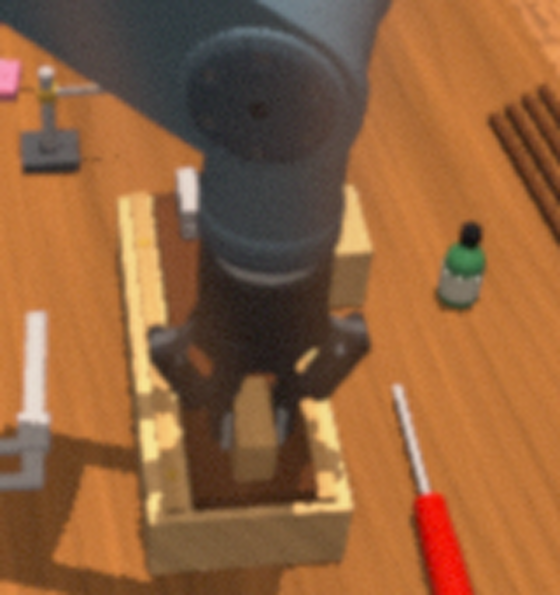

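View pics/t12.png

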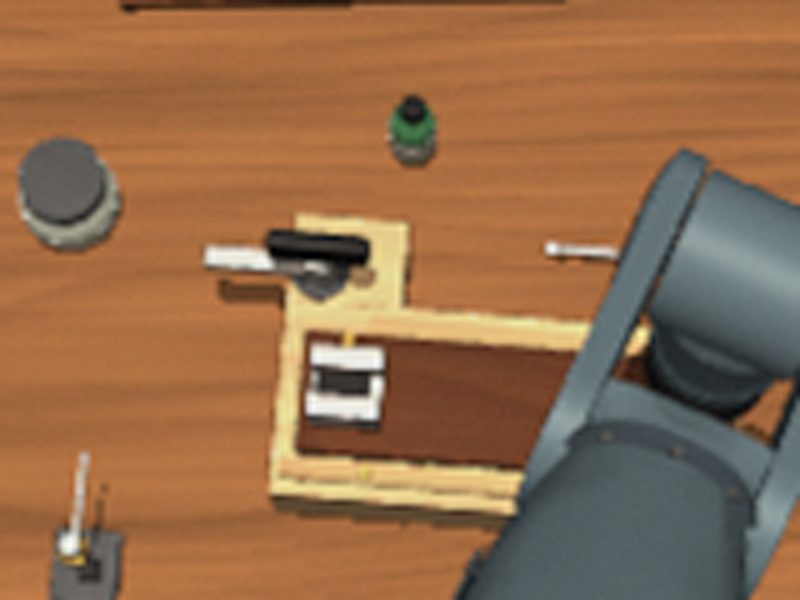

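Emit:
{"op": "drive_tool", "data": {
  "deltas": [
    {"slide": [0.2,0,0],"delta_rot": [0,0,0],"hand": 0},
    {"slide": [0.25,0,0],"delta_rot": [0,0,0],"hand": 0},
    {"slide": [0.25,0,0],"delta_rot": [0,0,0],"hand": 0},
    {"slide": [0.25,0,0],"delta_rot": [0,0,0],"hand": 0},
    {"slide": [0.15,0,0],"delta_rot": [0,0,0],"hand": 0}
  ]
}}

```text
time_s: 15.75
eef_pos: [0.5432, -0.0806, 0.0541]
eef_rot: [0.001, 0.747, 0.665, -0.0]
wrist_force: [-1.1, -7.1, 6.5]
opening: 0.294
```

```bash
python3 -c "
from mv import *
go([.5337+.156*.1118,-.1593+.156*.9937,.0541],-.114); print(ctrl.get_obs()['torque'])"
```

```text
t 15.75 pos [ 0.5432 -0.0806  0.0541] yaw -0.1149 tilt [ 0.0017 -0.0025 -1.    ] open 0.2942061363559975 F [-1.1 -7.1  6.5] q6 -0.2464382779632365
total rot z (units) -0.00029851889313927814  deg -0.05373340076507006
slide units before/after rot [ 1.534 -0.017 -0.003] [ 1.534 -0.016 -0.003]
[-0.93469545  0.31992517  0.0134772 ]
```

Emit:
{"op": "drive_tool", "data": {
  "deltas": [
    {"slide": [0.2,0,0],"delta_rot": [0,0,0],"hand": 0},
    {"slide": [0.25,0,0],"delta_rot": [0,0,0],"hand": 0},
    {"slide": [0.25,0,0],"delta_rot": [0,0,0],"hand": 0},
    {"slide": [0.25,0,0],"delta_rot": [0,0,0],"hand": 0},
    {"slide": [0.15,0,0],"delta_rot": [0,0,0],"hand": 0}
  ]
}}

```text
time_s: 16.38
eef_pos: [0.5493, -0.026, 0.0541]
eef_rot: [0.001, 0.747, 0.665, -0.0]
wrist_force: [-2.4, -7.7, 6.2]
opening: 0.296
```

Emit:
{"op": "drive_tool", "data": {
  "deltas": [
    {"slide": [0.1,0,0],"delta_rot": [0,0,0],"hand": 0},
    {"slide": [0,0,0],"delta_rot": [0,0,0],"hand": 0},
    {"slide": [0,0,0],"delta_rot": [0,0,0],"hand": 0},
    {"slide": [0,0,0],"delta_rot": [0,0,0],"hand": 0},
    {"slide": [0,0,0],"delta_rot": [0,0,0],"hand": 0}
  ]
}}

```text
time_s: 17.0
eef_pos: [0.5499, -0.0206, 0.0541]
eef_rot: [0.001, 0.747, 0.665, 0.0]
wrist_force: [-1.6, -2.3, 6.1]
opening: 0.293
```

```bash
python3 -c "
from mv import *
go([.5337+.156*.1118,-.1593+.156*.9937,.0541],-.114); print(ctrl.get_obs()['torque'])
c=snap('side','side10.png'); crop(c,265,110,385,200,6,'s13.png')
c=snap('top','top10.png'); crop(c,235,150,335,225,8,'t13.png')"
```

```text
t 17.0 pos [ 0.5499 -0.0206  0.0541] yaw -0.1151 tilt [ 0.0014 -0.0011 -1.    ] open 0.2934215101263507 F [-1.6 -2.3  6.1] q6 -0.13715214936591924
total rot z (units) -0.00036291493461246125  deg -0.06532468823024302
slide units before/after rot [ 0.327 -0.014  0.   ] [ 0.327 -0.013  0.   ]
[-0.46506867  0.33261204 -0.01202091]
```

View pics/s13.png

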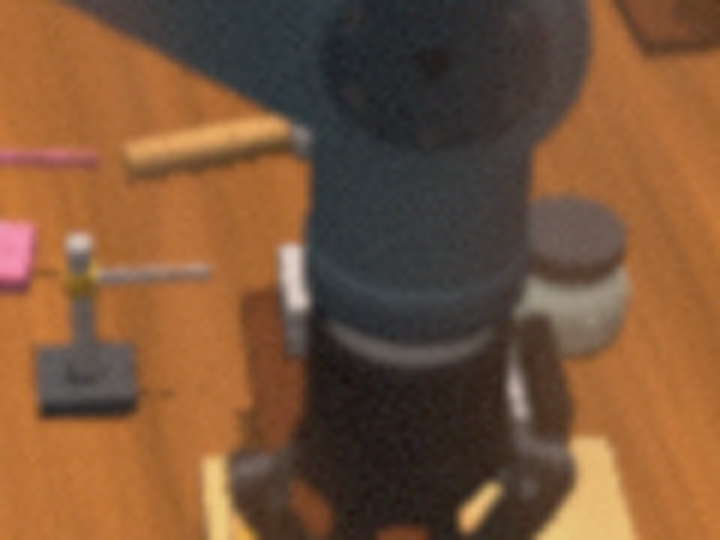

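View pics/t13.png

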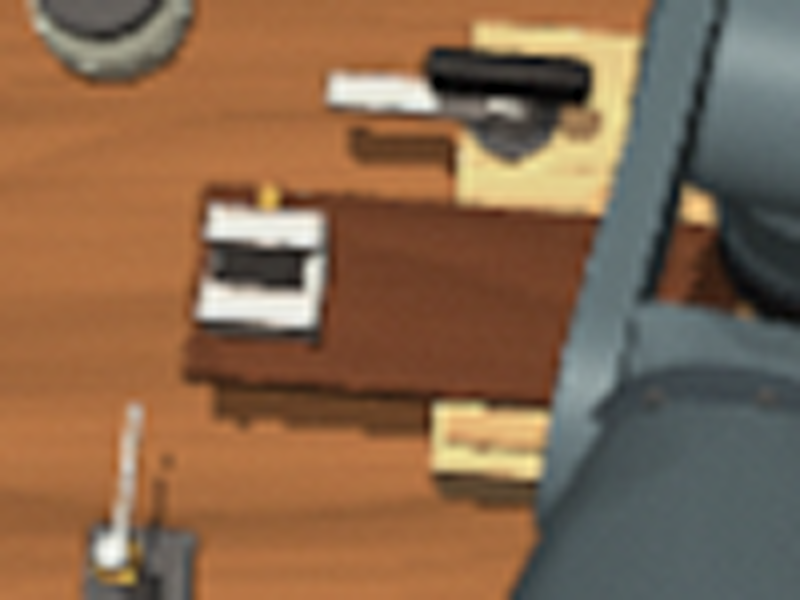

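```bash
python3 -c "
from mv import *
p=np.load('p.npy'); c=load('top')
a=p[2]
def r(u,v,z):
    X=atz(c,235+(u+.5)/8-.5,150+(v+.5)/8-.5,z)[:2]-p[:2]
    return np.array([np.cos(a)*X[0]+np.sin(a)*X[1],-np.sin(a)*X[0]+np.cos(a)*X[1]])
print('nose',r(186,372,.076),r(207,187,.076),'tip',r(137,405,.072),r(125,480,.072),r(116,535,.072))"
```

```text
nose [-0.0374978   0.25058995] [0.03911427 0.25041213] tip [-0.05170751  0.26916771] [-0.0824149   0.27056391] [-0.10478728  0.27166451]
```

Emit:
{"op": "drive_tool", "data": {
  "deltas": [
    {"slide": [0.1,0,0],"delta_rot": [0,0,0],"hand": 0},
    {"slide": [0.12,0,0],"delta_rot": [0,0,0],"hand": 0},
    {"slide": [0.1,0,0],"delta_rot": [0,0,0],"hand": 0},
    {"slide": [0.02,0,0],"delta_rot": [0,0,0],"hand": 0},
    {"slide": [0,0,0],"delta_rot": [0,0,0],"hand": 0}
  ]
}}

```text
time_s: 17.73
eef_pos: [0.5518, -0.0044, 0.0541]
eef_rot: [0.001, 0.747, 0.665, -0.0]
wrist_force: [-2.6, -7.0, 7.2]
opening: 0.293
```

```bash
python3 -c "
from mv import *
go([.5337+.156*.1118,-.1593+.156*.9937,.0541],-.114); print(ctrl.get_obs()['torque'])
c=snap('side','side11.png'); crop(c,265,130,345,190,10,'s14.png')
c=snap('top','top11.png'); crop(c,240,165,300,225,10,'t14.png')"
```

```text
t 17.725 pos [ 0.5518 -0.0044  0.0541] yaw -0.1153 tilt [ 0.0012 -0.0022 -1.    ] open 0.2934572363331727 F [-2.6 -7.   7.2] q6 -0.105564611134294
total rot z (units) -0.00042549313104893444  deg -0.0765887635888082
slide units before/after rot [ 0.001 -0.014  0.001] [ 0.001 -0.014  0.001]
[-0.99466534  0.42952865 -0.11575589]
```

View pics/s14.png

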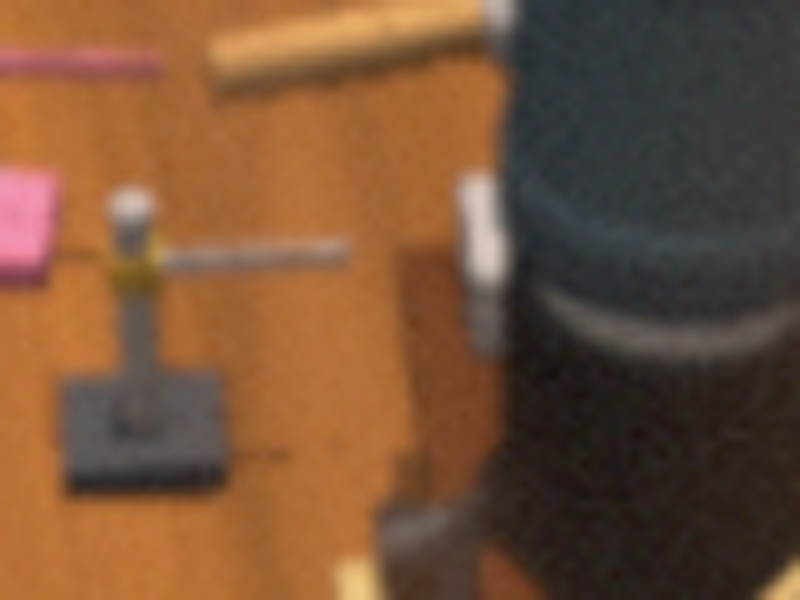

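View pics/t14.png

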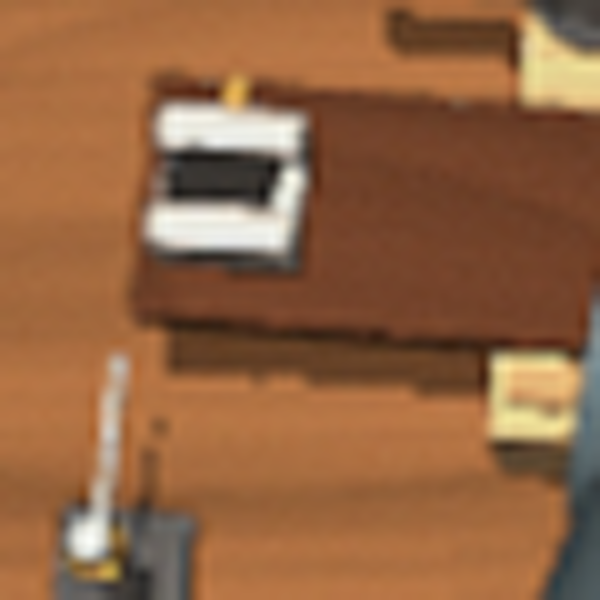

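```bash
python3 -c "
from mv import *
p=np.load('p.npy'); a=p[2]
def loc(X):
    X=X[:2]-p[:2]; return np.round(np.array([np.cos(a)*X[0]+np.sin(a)*X[1],-np.sin(a)*X[0]+np.cos(a)*X[1]])*1000,1)
ct,cs=load('top'),load('side')
t=lambda u,v,z:loc(atz(ct,240+(u+.5)/10-.5,165+(v+.5)/10-.5,z))
s=lambda u,v,z:loc(atz(cs,265+(u+.5)/10-.5,130+(v+.5)/10-.5,z))
print('top nose',t(133,318,.076),t(152,78,.076),'ptr',t(120,360,.072),t(110,440,.072),t(104,490,.072))
print('side nose',s(400,248,.076),'ptr',s(347,252,.072),s(250,257,.072),s(175,261,.072))
from fit import w
im=ct['frame'][165:225,240:300,::-1]; im=cv2.resize(im,None,fx=10,fy=10,interpolation=2)
for d,col in((0,(0,255,0)),):
  q=(proj(ct,[w(p,'r',(-.11,.2684,.072)),w(p,'r',(.05,.2684,.072))])-[240,165]+.5)*10
  cv2.line(im,*[tuple(int(v) for v in z) for z in q],col,1)
  q=(proj(ct,[w(p,'r',(-.045,.2684,.076)),w(p,'r',(.05,.2684,.076))])-[240,165]+.5)*10
  cv2.line(im,*[tuple(int(v) for v in z) for z in q],(255,0,0),1)
cv2.imwrite('pics/t15.png',im)
im=cs['frame'][130:190,265:345,::-1]; im=cv2.resize(im,None,fx=10,fy=10,interpolation=2)
q=(proj(cs,[w(p,'r',(-.11,.2684,.072)),w(p,'r',(.05,.2684,.072))])-[265,130]+.5)*10
cv2.line(im,*[tuple(int(v) for v in z) for z in q],(0,255,0),1)
q=(proj(cs,[w(p,'r',(-.045,.2684,.076)),w(p,'r',(.05,.2684,.076))])-[265,130]+.5)*10
cv2.line(im,*[tuple(int(v) for v in z) for z in q],(255,0,0),1)
cv2.imwrite('pics/s15.png',im)
"
```

```text
top nose [-39.8 266.3] [ 39.5 268.9] ptr [-52.9 269.5] [-79.1 269.8] [-95.3 269.9]
side nose [-37.3 263.9] ptr [-52.5 268.1] [-80.8 267.8] [-102.6  267.5]
```

View pics/t15.png

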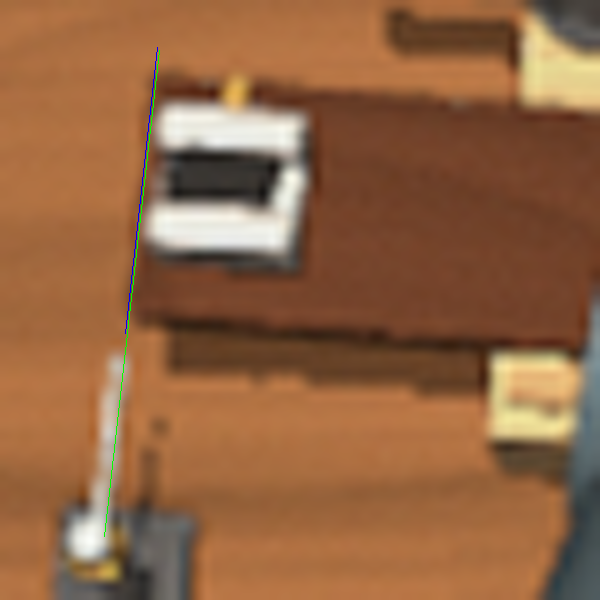

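View pics/s15.png

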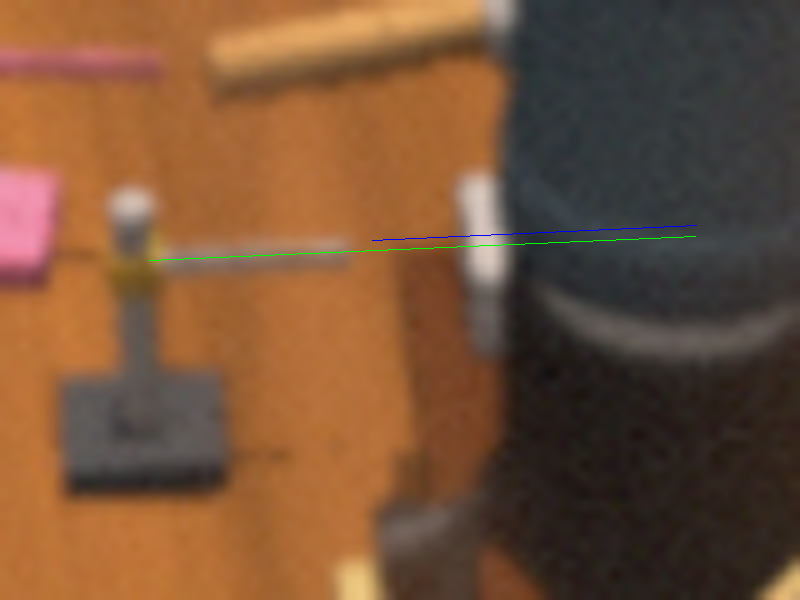

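Emit:
{"op": "drive_tool", "data": {
  "deltas": [
    {"slide": [0.03,0,0],"delta_rot": [0,0,0],"hand": 0},
    {"slide": [0.03,0,0],"delta_rot": [0,0,0],"hand": 0},
    {"slide": [0,0,0],"delta_rot": [0,0,0],"hand": 0},
    {"slide": [0,0,0],"delta_rot": [0,0,0],"hand": 0},
    {"slide": [0,0,0],"delta_rot": [0,0,0],"hand": 0}
  ]
}}

```text
time_s: 18.45
eef_pos: [0.5521, -0.0017, 0.0542]
eef_rot: [0.001, 0.747, 0.665, -0.0]
wrist_force: [-2.8, -7.0, 7.4]
opening: 0.295
```

```bash
python3 -c "
from mv import *
go([.5337+.156*.1118,-.1593+.156*.9937,.0541],-.114); print(ctrl.get_obs()['torque'],ctrl.get_obs()['dq'].round(4))
c=snap('side','side12.png'); crop(c,265,130,345,190,10,'s16.png')
c=snap('top','top12.png'); crop(c,240,165,300,225,10,'t16.png')"
```

```text
t 18.45 pos [ 0.5521 -0.0017  0.0542] yaw -0.1155 tilt [ 0.0011 -0.0023 -1.    ] open 0.2947038192879236 F [-2.8 -7.   7.4] q6 -0.10007341692573041
total rot z (units) -0.00047788274144783564  deg -0.08601889346061041
slide units before/after rot [-0.055 -0.013  0.001] [-0.054 -0.013  0.001]
[-1.020684    0.41240757 -0.09248209] [ 0.0002 -0.001   0.0006  0.0001  0.     -0.0015]
```

View pics/s16.png

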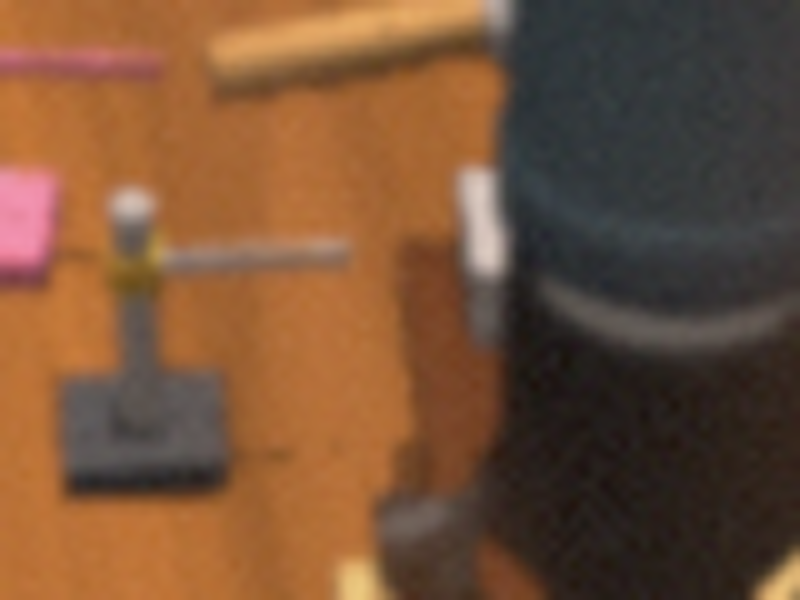

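View pics/t16.png

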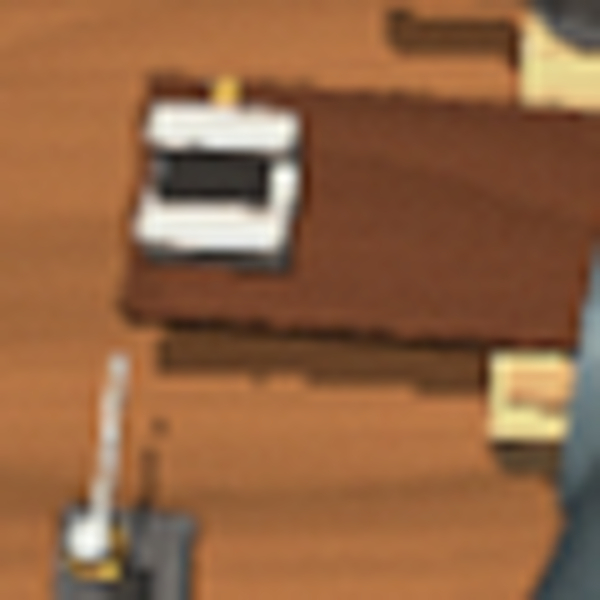

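```bash
python3 -c "
from mv import *
p=np.load('p.npy'); a=p[2]
def loc(X):
    X=X[:2]-p[:2]; return np.round(np.array([np.cos(a)*X[0]+np.sin(a)*X[1],-np.sin(a)*X[0]+np.cos(a)*X[1]])*1000,1)
ct,cs=load('top'),load('side')
t=lambda u,v,z:loc(atz(ct,240+(u+.5)/10-.5,165+(v+.5)/10-.5,z))
s=lambda u,v,z:loc(atz(cs,265+(u+.5)/10-.5,130+(v+.5)/10-.5,z))
print(t(122,316,.076),t(147,77,.076),s(400,238,.076),s(465,237,.076))
crop(ct,235,140,405,235,4.5,'t17.png')"
```

```text
[-39.4 269.8] [ 39.7 270.5] [-37.  268.5] [-18.  267.7]
```

View pics/t17.png

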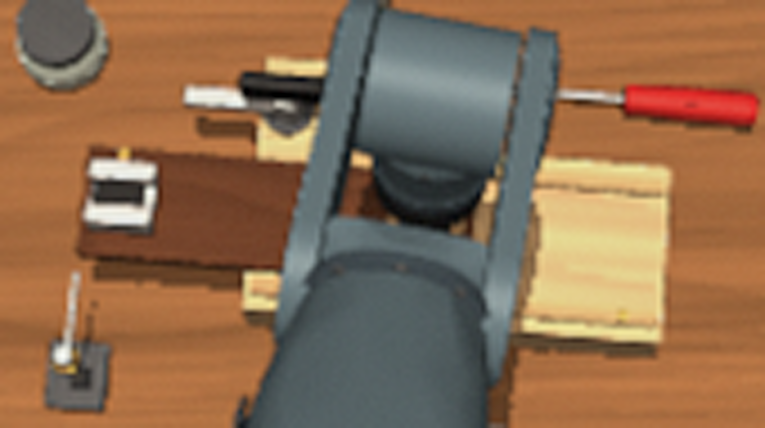

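The nose is at 268–270 mm and the pointer at 268–269.5 mm, both cameras agreeing. The blade at (215,97) still points outward and the plank is gripped and flat, so I'm handing in.

```bash
python3 -c "
from bench import ctrl
print(ctrl.hand_in()); print(ctrl.get_obs()['time_s'],ctrl.get_obs()['opening'],ctrl.get_obs()['eef_pos'])"
```

```text
the job is handed in; nothing more can be done
None
the job is handed in; nothing more can be done
```

I turned the lock handle clockwise to its free stop, slid the plank outward about 158 mm, and handed the job in at about 18.6 s with the gripper still holding the plank. No verdict is reported.

**Last checks before handing in:**
- **Lock:** the yaw torque rose to 1.1 N m at the stop. In the last top picture the blade still points outward.
- **Plank end:** in the rest's frame the outer end reads 269.8–270.5 mm (top camera) and 267.7–268.5 mm (side camera). The pointer reads about 269.6 mm (top) and 268 mm (side). The two agree to about 1 mm in each view, well inside the 6 mm limit.
- **Grip and bearing:** the jaws are closed on the block at about 25 mm, and the arm presses down with about 7 N. The plank looks flat and lies between the fences.
- **Bystanders:** none was touched in any picture I looked at. The arm hid some of them in the last view.

**What went wrong or disagreed:**
- **Gripper height:** my first close on the lock bar missed. The fingers really end about 33 mm higher than the reported TCP height. I confirmed this by a light touch (about 11 N) on top of the bar and corrected for it afterwards.
- **Position before the last correction:** the side camera showed the plank about 4 mm short and the top camera 2–3 mm. I moved it about 3 mm further, and the two cameras then agreed.

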